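# Lock the test plugs on a scanner repair dock

### The job

Three test plugs sit in the dock on the repair bench, and only one of them has its lever turned home. With a fingertip, push the finger posts of the other two levers round clockwise (seen from above) until both levers are fully home against their stops, so that all three point the same way. Leave the third lever locked, don't pull any plug up out of its socket, and leave the loose things lying about where they are.

Things in the scene. Friction and masses are not known exactly. Their poses are not given: they have to be found in the camera images.
- lever_a (a joint): Steel locking lever on test plug a; starts open, within 0.5 rad of its open stop. 0 rad = fully open (arm points to the dock's front, its -x); 1.571 = fully home at its stop (arm points to the dock's +y, the robot's left). Grows clockwise seen from above. Stays where left; turns at about 1.3 N at the post. Arm 13 mm wide, 48 mm axle to post, its top 90 mm above the table, the plug's top 78 mm. Plug places vary.
- post_a (a point): Centre of the top of the upright finger post at the free end of lever a: a plain steel pin 12 mm in diameter standing 29 mm above the arm; its top is 119 mm above the table. It travels on a circle of 48 mm radius about axle_a, 18 mm clear outside the plug when square to it.
- axle_a (a point): Point on the upright turning axis of lever a, at the height of the post's top (the real hub ends 26 mm lower). Its axes are parallel to the dock's.
- plug_a (a joint): How far test plug a has been pulled up out of its socket, m: 0 = fully seated (as at the start), max 0.03. Plug: black box 62 x 62 mm, 36 mm high, in a white socket block 82 x 82 x 30 mm; held in by friction of about 8 N plus its weight.
- lever_b (a joint): Steel locking lever on test plug b; starts open, within 0.5 rad of its open stop. 0 rad = fully open (arm points to the dock's front, its -x); 1.571 = fully home at its stop (arm points to the dock's +y, the robot's left). Grows clockwise seen from above. Stays where left; turns at about 1.3 N at the post. Arm 13 mm wide, 48 mm axle to post, its top 90 mm above the table, the plug's top 78 mm. Plug places vary.
- post_b (a point): Centre of the top of the upright finger post at the free end of lever b: a plain steel pin 12 mm in diameter standing 29 mm above the arm; its top is 119 mm above the table. It travels on a circle of 48 mm radius about axle_b, 18 mm clear outside the plug when square to it.
- axle_b (a point): Point on the upright turning axis of lever b, at the height of the post's top (the real hub ends 26 mm lower). Its axes are parallel to the dock's.
- plug_b (a joint): How far test plug b has been pulled up out of its socket, m: 0 = fully seated (as at the start), max 0.03. Plug: black box 62 x 62 mm, 36 mm high, in a white socket block 82 x 82 x 30 mm; held in by friction of about 8 N plus its weight.
- lever_c (a joint): Steel locking lever on test plug c; starts home (locked). 0 rad = fully open (arm points to the dock's front, its -x); 1.571 = fully home at its stop (arm points to the dock's +y, the robot's left). Grows clockwise seen from above. Stays where left; turns at about 1.3 N at the post. Arm 13 mm wide, 48 mm axle to post, its top 90 mm above the table, the plug's top 78 mm. Plug places vary.
- post_c (a point): Centre of the top of the upright finger post at the free end of lever c: a plain steel pin 12 mm in diameter standing 29 mm above the arm; its top is 119 mm above the table. It travels on a circle of 48 mm radius about axle_c, 18 mm clear outside the plug when square to it.
- axle_c (a point): Point on the upright turning axis of lever c, at the height of the post's top (the real hub ends 26 mm lower). Its axes are parallel to the dock's.
- plug_c (a joint): How far test plug c has been pulled up out of its socket, m: 0 = fully seated (as at the start), max 0.03. Plug: black box 62 x 62 mm, 36 mm high, in a white socket block 82 x 82 x 30 mm; held in by friction of about 8 N plus its weight.
- dock: Grey test dock, a fixed plate 200 (x) x 400 (y) x 12 mm on the table, origin at the centre of its underside, front edge = its -x side. It carries the three socket blocks in a row along its y axis, 115 mm apart, the middle one at its centre.
- spray_can: Small closed aluminium can, 32 mm in diameter, 100 mm tall, standing loose at the rear of the dock in the gap between two sockets; origin at the centre of its underside. Bystander.
- screw_jar: Clear jar with black cap, 36 mm in diameter, 45 mm tall, loose at the rear of the dock in the other gap; origin at its underside. Bystander.
- screwdriver: Screwdriver 170 mm long lying loose along the dock's front ledge, below and in front of the levers, origin at its underside. Bystander.
- probe: White hand-held scanner probe, T-shaped, 120 x 58 x 24 mm, lying on the table to the robot's right. Bystander.
- brush: Brush 200 mm long lying on the table to the robot's left. Bystander.
- fan: Square black cooling fan 80 x 80 x 25 mm lying on the table, right. Bystander.
- board_module: Aluminium electronics box 110 x 70 x 30 mm on the table, left. Bystander.

How it is judged:
At the end, for the whole second after the job is handed in: All three levers stand within 0.12 rad (7 degrees) of fully home and at rest, all plugs are seated to within 3 mm, and every loose thing is within 20 mm of where it began (value of joint each of lever_a, lever_b, lever_c above 1.45 rad and velocity of joint lever_a between -0.05 and 0.05 rad/s and velocity of joint lever_b between -0.05 and 0.05 rad/s and velocity of joint lever_c between -0.05 and 0.05 rad/s and value of joint each of plug_a, plug_b, plug_c below 0.003 m and distance of each of spray_can, screw_jar, screwdriver, probe, brush, fan, board_module from where it was at the start of the episode below 0.02 m); the robot touches nothing.
It fails at once if a plug is pulled up out of its socket by more than 5 mm (value of joint any of plug_a, plug_b, plug_c above 0.005 m).
It fails at once if the lever that was already locked is turned back by more than 0.3 rad (value of joint lever_c below 1.25 rad).
It fails at once if a loose bystander is lifted, carried or pushed more than 20 mm from its place (distance of any of spray_can, screw_jar, screwdriver, probe, brush, fan, board_module from where it was at the start of the episode above 0.02 m).
It also fails if it takes over 45 s, if anything falls off the work surface, if the arm or the gripper's body presses on something with over 40 N, if the wrist force passes 120 N, or if a joint passes its speed limit or range.

### The arm

A 7-joint arm with a two-finger parallel gripper is mounted at the origin on the work surface. World frame = base frame: x ahead of the robot, y to its left, z up, the work surface at z = 0. Lengths are in m, angles in rad, forces in N, time in s.
With the tool pointing down it reaches from about 0.35 to 0.9 m from the base axis. Payload 8.1 kg.
Tool frame: the origin (TCP) lies at the very end of the fingers, on their centre line; the grasp point (between the pads) lies 19 mm behind it (bot.grip_point_offset is the distance from the TCP to the grasp point, in m); z points along the fingers, x is the direction in which the jaws open and shut, and the axes are right-handed (so a half turn about z gives the same grasp; the last joint's range is limited). The gripper opens to 85 mm and grips with 20 to 120 N. Pads are 22 mm wide; open, the fingers measure 114 mm over their backs; the gripper's body (76 mm by 85 mm) begins 54 mm behind the grasp point. The pads swing forward as they close: fully open they stand 13 mm farther back than shut.
Start: joints at [-1.411, 0.434, 0.025, 1.573, -0.012, 1.134, -0.075], TCP at [0.162, 0.604, 0.231] pointing down, gripper open.
Joint ranges: [-2.62, 2.62], [-0.44, 2.09], [-1.27, 1.32], [0.08, 2.57], [-1.32, 4.46], [0.12, 2], [-2.74, 2.74]. Speed limits (rad/s): [2.22, 2.22, 3.01, 3.01, 3.14, 3.14, 3.14].

### API

Orientations are given as [roll, pitch, yaw] about the fixed x, y, z axes, in that order (R = Rz(yaw) Ry(pitch) Rx(roll)).
In Python, from bench import bot, optics, job gives the robot as it stands.
- The arm moves only by the tool arm_command, never from a script. Its argument "motion" is a list of rows, each a list of 2 entries, a list of its own where there are three numbers: the shift along the world's x, y, z in cm, then the turn, a rotation vector about the world's x, y, z in units of 6 degrees (1.0 is 6 degrees). A call has 1 to 20 rows; each row is the pose to reach, as a shift and turn from the pose commanded when the call began; what a row does not reach only later rows make up. A row lasts 1/12 s, in which the tool goes at most 41.7 mm and 7.16 degrees, less where a joint would pass 70% of its speed; a pose out of reach is approached as far as the arm can. A call with a gripper value outside its range is refused whole. "fingers" is the closure, from -1 (fully open) to 1 (shut), set as the call begins (left out, the last holds). The fingers move at their own pace and stop on an object; the grip force is fixed at half the most. Time passes only in rows, so rows that repeat a pose let the fingers close. It gives the time, the measured TCP pose, the force and the opening at its end, in the units of the state.
- bot.get_state(): the state, without advancing time (a new reading comes with each control period).
- optics.capture(name): name is "scene" or "top" or "wrist"; returns a dict with "image" (384x512x3 uint8, red, green, blue), "depth" (384x512 float32, m along the optical axis (not along the pixel's ray), 0 where there is no reading), "mtx" (3x3 intrinsics, pixels), "extrinsics" (4x4, takes a point from camera to world coordinates); the wrist camera has in their place "hand_eye" (4x4, takes a point from camera to tool coordinates, whose origin is the TCP and whose axes are the tool frame's). Camera axes: x right, y down, z forward; pixel columns grow to the right and rows downward; lengths in m; the calibration is good to about 2 mm. A picture is of the moment at which its call begins: read the wrist's pose just before it.
- job.close_job(): hands the job in, once; it reports no verdict.
The state is a dict: "time_s": time; "qpos": joint angles; "joint_vel": joint speeds; "joint_torque": joint torques, N m; "tcp_pos": TCP position; "tool_rot": TCP orientation; "wrist_force": force on the tool from outside, world axes, zero at the start; "wrist_torque": the same for the moment, N m; "opening": finger opening in m.
Only numpy, scipy, OpenCV 4.12 (cv2) and the standard library are available. Lean on these libraries where they do the work, as an engineer would, in place of code of your own. Each camera call takes 0.05 s, during which the arm holds its last target.

## Working session

There is one attempt and no reset: what is moved stays moved. The work goes in short steps, Python scripts to look and compute and a tool call to move; the robot and the scene stay as the last step left them, time stands still between calls to the robot, and variables do not carry over. Pictures are saved under pics/ and viewed, and the job is handed in when it is done.

Besides the shell and the picture viewer there is one more tool, called after "Request:" as name(argument=value, ...) on one line, values as JSON. arm_command: Moves the arm, as the interface text tells. Its arguments: {"type":"object","properties":{"motion":{"type":"array","items":{"type":"array"}},"fingers":{"type":"number"}},"required":["motion"]}

```bash
mkdir -p pics
python3 - <<'E'
from bench import bot, optics, job
import cv2, numpy as np
s=bot.get_state(); print({k:np.round(v,3).tolist() for k,v in s.items()})
for n in ("scene","top"):
    c=optics.capture(n); cv2.imwrite(f"pics/{n}0.png",cv2.resize(c["image"][:,:,::-1],None,fx=1.5,fy=1.5))
    np.savez(f"{n}0.npz",**c); print(n,c["mtx"].round(1).tolist(),c["extrinsics"].round(3).tolist())
E
```

```text
{'time_s': 0.0, 'qpos': [-1.411, 0.435, 0.025, 1.574, -0.012, 1.134, -0.075], 'joint_vel': [0.0, 0.001, 0.002, -0.001, -0.001, -0.0, -0.0], 'joint_torque': [-0.0, -67.046, 1.025, -31.622, 0.016, 0.013, 0.0], 'tcp_pos': [0.162, 0.603, 0.231], 'tool_rot': [3.141, 0.002, 1.308], 'wrist_force': [-0.377, 0.072, -0.36], 'wrist_torque': [0.008, 0.022, -0.023], 'opening': 0.086}
scene [[353.6, 0.0, 256.8], [0.0, 353.6, 193.9], [0.0, 0.0, 1.0]] [[-0.889, 0.303, -0.344, 0.88], [0.458, 0.568, -0.683, 0.652], [-0.011, -0.765, -0.644, 0.738], [0.0, 0.0, 0.0, 1.0]]
top [[467.6, 0.0, 250.4], [0.0, 467.6, 186.0], [0.0, 0.0, 1.0]] [[-0.02, -0.999, 0.045, 0.462], [-1.0, 0.02, -0.005, -0.008], [0.004, -0.045, -0.999, 1.452], [0.0, 0.0, 0.0, 1.0]]
```

View pics/scene0.png

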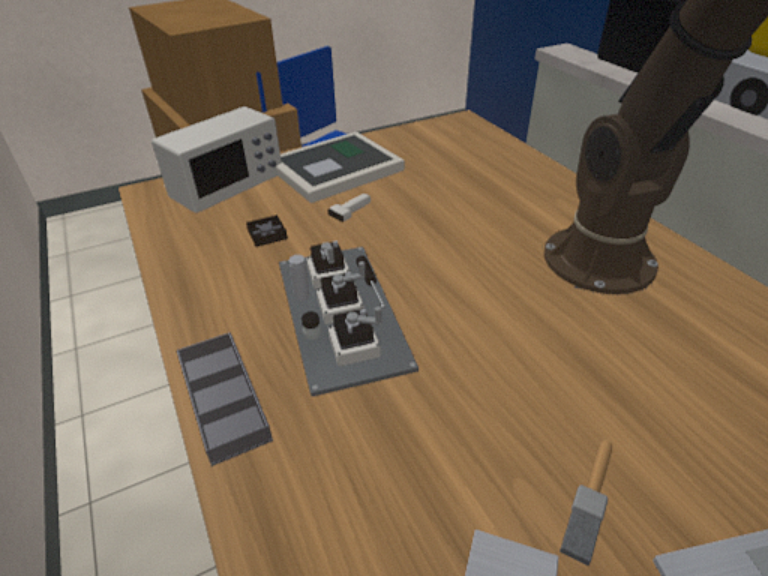

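View pics/top0.png

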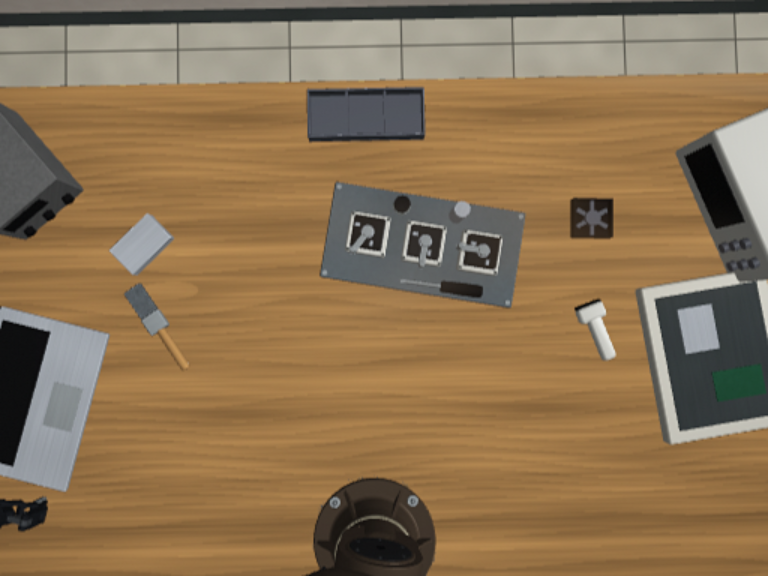

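The top view has +x up and +y to the left. The right-hand plug (~480,250 in the 1.5x picture) has its lever locked, pointing left. The left plug (365,234) and middle plug (425,243) are open, pointing toward the robot. I'll zoom in to measure.

Run:
```python
import cv2, numpy as np
c=np.load("top0.npz"); im=c["image"][:,:,::-1]
u0,v0,u1,v1=205,115,360,210
z=cv2.resize(im[v0:v1,u0:u1],None,fx=5,fy=5,interpolation=cv2.INTER_CUBIC)
for u in range(u0,u1,10): cv2.putText(z,str(u),((u-u0)*5,8),0,0.3,(0,255,255),1); cv2.line(z,((u-u0)*5,10),((u-u0)*5,14),(0,255,255),1)
for v in range(v0,v1,10): cv2.putText(z,str(v),(0,(v-v0)*5+3),0,0.3,(0,255,255),1)
cv2.imwrite("pics/topz.png",z)
d=c["depth"]; K=c["mtx"]; T=c["extrinsics"]
vv,uu=np.mgrid[v0:v1,u0:u1]; dd=d[v0:v1,u0:u1]
p=np.stack([(uu-K[0,2])/K[0,0]*dd,(vv-K[1,2])/K[1,1]*dd,dd],-1)@T[:3,:3].T+T[:3,3]
h=p[...,2]
# posts: height>0.105
m=((h>0.105)&(h<0.14)).astype(np.uint8)
n,l,st,ce=cv2.connectedComponentsWithStats(m)
for i in range(1,n):
    q=p[l==i]; print("post",st[i,4],(ce[i]+[u0,v0]).round(1),q.mean(0).round(4),q[:,2].max().round(4))
m=((h>0.082)&(h<0.14)).astype(np.uint8)
n,l,st,ce=cv2.connectedComponentsWithStats(m)
for i in range(1,n):
    if st[i,4]>10:
        q=p[l==i]; print("lever",st[i,4],(ce[i]+[u0,v0]).round(1),q.mean(0).round(4),q.min(0).round(3),q.max(0).round(3))
# dock plate
m=((h>0.006)&(h<0.02)).astype(np.uint8)
q=p[m>0][:,:2].astype(np.float32); print("dock",cv2.minAreaRect(q))
m=((h>0.025)&(h<0.09)).astype(np.uint8)
n,l,st,ce=cv2.connectedComponentsWithStats(m)
for i in range(1,n):
    if st[i,4]>30:
        q=p[l==i]; print("sock",st[i,4],cv2.minAreaRect(q[:,:2].astype(np.float32)),q[:,2].max())
```

```text
post 88 [307.7 139.4] [ 0.6532 -0.1818  0.111 ] 0.1173
post 16 [307.  163.5] [ 0.5831 -0.1774  0.1173] 0.1223
post 14 [234.5 166.3] [0.5791 0.0305 0.1169] 0.1202
post 15 [280.8 176.2] [ 0.5482 -0.1016  0.1152] 0.1218
lever 105 [307.2 140.1] [ 0.6517 -0.1806  0.1086] [ 0.637 -0.197  0.085] [ 0.667 -0.167  0.117]
lever 113 [240.9 159.2] [0.6016 0.012  0.0938] [ 0.574 -0.015  0.082] [0.63  0.035 0.12 ]
lever 123 [282.4 166.8] [ 0.5769 -0.1085  0.0938] [ 0.543 -0.122  0.082] [ 0.606 -0.096  0.122]
lever 128 [315.8 165.7] [ 0.5781 -0.2059  0.0937] [ 0.563 -0.237  0.082] [ 0.593 -0.172  0.122]
dock ((0.5999645590782166, -0.11354173719882965), (0.47720515727996826, 0.29271888732910156), 88.92064666748047)
sock 112 ((0.6737585663795471, -0.06915625929832458), (0.03257407248020172, 0.03168395161628723), 28.291725158691406) 0.06492657035824578
sock 36 ((0.6461611986160278, -0.1740044802427292), (0.02825699932873249, 0.009779872372746468), 41.02135467529297) 0.08744097048024901
sock 656 ((0.6166554093360901, 0.0007869936525821686), (0.08198317885398865, 0.08239220827817917), 79.07339477539062) 0.08994611396532348
sock 657 ((0.5953001976013184, -0.1121518462896347), (0.08228406310081482, 0.08227918297052383), 79.92841339111328) 0.0899660906996016
sock 668 ((0.5753910541534424, -0.21933671832084656), (0.09545142203569412, 0.08291352540254593), 80.75654602050781) 0.08987536904957016
sock 219 ((0.5021266341209412, -0.18320046365261078), (0.09206843376159668, 0.024968447163701057), 81.29228973388672) 0.044545707561268966
```

View pics/topz.png

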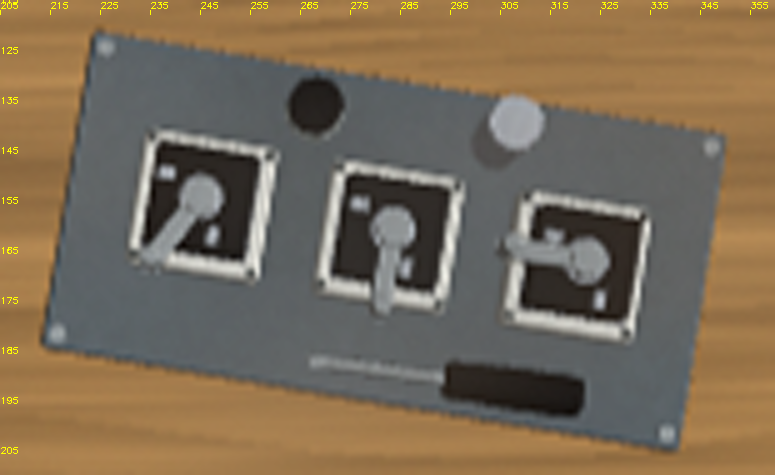

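```bash
cat > h.py <<'E'
import numpy as np
def ray(c,u,v,z):
    K=c["mtx"];T=c["extrinsics"]
    d=T[:3,:3]@np.array([(u-K[0,2])/K[0,0],(v-K[1,2])/K[1,1],1]); o=T[:3,3]
    return o+d*(z-o[2])/d[2]
E
python3 - <<'E'
from h import *; import cv2
c=np.load("top0.npz"); im=c["image"].astype(np.uint8)
cor=[ray(c,u,v,.012)[:2] for u,v in((225.5,123.5),(347,144),(338.2,202),(216,181.5))] # screw centres
print("corners",np.round(cor,4).tolist(),"ctr",np.mean(cor,0).round(4))
e=(cor[0]-cor[1])+(cor[3]-cor[2]); th=np.arctan2(-e[0],e[1]); print("yaw deg",np.degrees(th))
ex=np.array([np.cos(th),np.sin(th)]); ey=np.array([-np.sin(th),np.cos(th)])
hubs=dict(L=(244.5,154.2),M=(283,161),R=(321.7,167))
posts=dict(L=(234.5,166.3),M=(280.8,176.2),R=(307,163.5))
g=cv2.cvtColor(im,cv2.COLOR_RGB2GRAY)
for k in hubs:
    a=ray(c,*hubs[k],.093)[:2]; q=ray(c,*posts[k],.119)[:2]; r=q-a
    print(k,"axle",a.round(4),"post",q.round(4),"r",np.linalg.norm(r).round(4),"phi",np.arctan2(r@ey,-r@ex).round(3))
cc=np.mean(cor,0)
for i in(1,0,-1): print("sock",(cc+ey*.115*i).round(4))
E
```

```text
corners [[0.7219, 0.059], [0.6508, -0.3162], [0.4718, -0.2839], [0.5424, 0.0914]] ctr [ 0.5967 -0.1124]
yaw deg -10.693200241059621
L axle [0.616  0.0014] post [0.5789 0.0304] r 0.0472 phi 0.478
M axle [ 0.5939 -0.1106] post [ 0.5479 -0.1013] r 0.0469 phi 0.012
R axle [ 0.5742 -0.2231] post [ 0.5829 -0.1771] r 0.0468 phi 1.571
sock [6.181e-01 6.000e-04]
sock [ 0.5967 -0.1124]
sock [ 0.5754 -0.2254]
```

Measurements agree with the given geometry: post radius is about 47 mm against 48, socket centres match, and the locked lever reads 1.571. Lever M is at 0.01 rad and lever L at 0.48. I'll move across high up with the fingers shut.

Request:
arm_command(motion=[[[1,-2,0],[0,0,-0.4]],[[2.5,-5,0],[0,0,-1]],[[4,-8,0],[0,0,-1.6]],[[5.5,-11,0],[0,0,-2.2]],[[7,-14,0],[0,0,-2.8]],[[8.5,-17,0],[0,0,-3.4]],[[10,-20,0],[0,0,-4]],[[11.5,-23,0],[0,0,-4.6]],[[13,-26,0],[0,0,-5.2]],[[14.5,-29,0],[0,0,-5.8]],[[16,-32,0],[0,0,-6.4]],[[17.5,-35,0],[0,0,-7]],[[19,-38,0],[0,0,-7.6]],[[20.5,-41,0],[0,0,-8.2]],[[22,-44,0],[0,0,-8.8]],[[23.5,-47,0],[0,0,-9.4]],[[25,-50,0],[0,0,-10]],[[26.5,-53,0],[0,0,-10.6]],[[28,-55.5,0],[0,0,-11.1]],[[28.5,-56.5,0],[0,0,-11.3]]], fingers=1)

```text
time_s: 1.77
tcp_pos: [0.4488, 0.0347, 0.2315]
tool_rot: [3.14, -0.001, 0.117]
wrist_force: [0.0, 0.2, -0.1]
opening: 0.0003
```

Request:
arm_command(motion=[[[1,-1.7,0],[0,0,-0.3]],[[2.5,-4.2,0],[0,0,-0.8]],[[4,-6.9,0],[0,0,-1.3]],[[5.5,-9.5,0],[0,0,-1.8]],[[7,-12.1,0],[0,0,-2.3]],[[8.3,-14.4,0],[0,0,-2.7]],[[9.2,-16,0],[0,0,-2.9]],[[9.6,-16.6,0],[0,0,-3]],[[9.6,-16.6,-2],[0,0,-3]],[[9.6,-16.6,-4],[0,0,-3]],[[9.6,-16.6,-6],[0,0,-3]],[[9.6,-16.6,-7],[0,0,-3]],[[9.6,-16.6,-7],[0,0,-3]],[[9.6,-16.6,-7],[0,0,-3]],[[9.6,-16.6,-7],[0,0,-3]]])

```text
time_s: 3.02
tcp_pos: [0.5439, -0.1273, 0.1623]
tool_rot: [-3.141, -0.001, -0.189]
wrist_force: [0.6, -0.0, 0.2]
opening: -0.0
```

Run:
```python
from bench import bot, optics
import cv2, numpy as np
s=bot.get_state(); print(s["tcp_pos"],s["tool_rot"],s["qpos"])
c=optics.capture("wrist"); cv2.imwrite("pics/w1.png",c["image"][:,:,::-1]); print(np.round(c["hand_eye"],3).tolist())
c=optics.capture("scene"); cv2.imwrite("pics/s1.png",cv2.resize(c["image"][130:290,160:320,::-1],None,fx=4,fy=3.7,interpolation=cv2.INTER_CUBIC))
```

```text
[ 0.54394726 -0.1273399   0.1623292 ] [-3.14139375e+00 -1.26512568e-03 -1.89203968e-01] [-0.33983497  0.44764598  0.6611148   1.86309039 -0.33512182  0.94239442
  0.28411345]
[[1.0, 0.001, -0.001, 0.0], [-0.001, 0.948, 0.318, -0.082], [0.001, -0.318, 0.948, -0.143], [0.0, 0.0, 0.0, 1.0]]
```

View pics/w1.png

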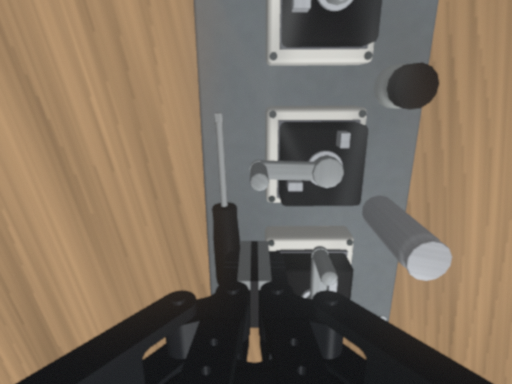

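View pics/s1.png

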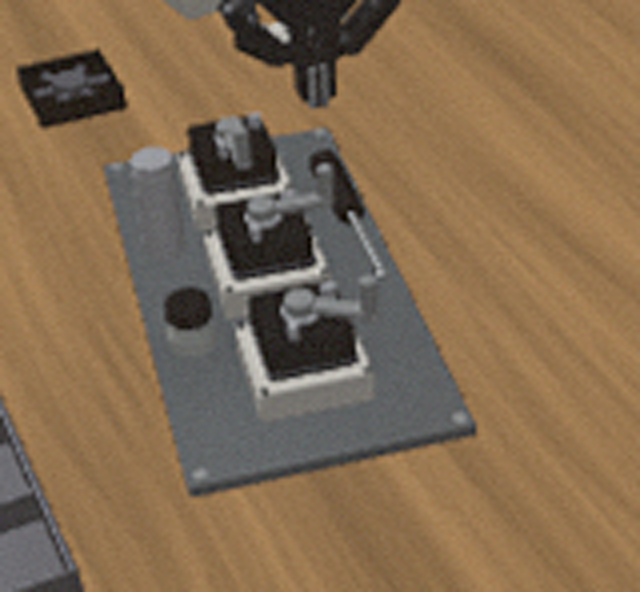

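The wrist picture shows the shut fingertips around (255,285). Lever M's post is at (259,178) with a clear gap in front of it, and the can is well off to the right at (428,260). Next I'll work out the arc waypoints.

```bash
cat >> h.py <<'E'
th=np.radians(-10.7); ex=np.array([np.cos(th),np.sin(th)]); ey=np.array([-np.sin(th),np.cos(th)])
def c(A,phi,lag=.017):
    u=-np.cos(phi)*ex+np.sin(phi)*ey; t=np.sin(phi)*ex+np.cos(phi)*ey
    return A+.048*u-lag*t
def tab(A,p0,yaw0,degs,lag=.017):
    for d in degs:
        s=(c(A,np.radians(d),lag)-p0)*100
        print(d,s.round(1).tolist(),round((-10.7-d-yaw0)/6,1))
E
python3 - <<'E'
from h import *
tab(np.array([.595,-.111]),np.array([.543,-.128]),-10.9,range(0,100,6))
E
```

```text
0 [0.2, 0.9] 0.0
6 [0.1, 1.5] -1.0
12 [0.1, 2.0] -2.0
18 [0.2, 2.5] -3.0
24 [0.3, 3.0] -4.0
30 [0.5, 3.5] -5.0
36 [0.7, 4.0] -6.0
42 [0.9, 4.5] -7.0
48 [1.3, 4.9] -8.0
54 [1.6, 5.3] -9.0
60 [2.0, 5.7] -10.0
66 [2.4, 6.0] -11.0
72 [2.9, 6.2] -12.0
78 [3.4, 6.5] -13.0
84 [3.9, 6.6] -14.0
90 [4.4, 6.7] -15.0
96 [5.0, 6.8] -16.0
```

Request:
arm_command(motion=[[[0,0,-2],[0,0,0]],[[0,0,-4],[0,0,0]],[[0,0,-5.5],[0,0,0]],[[0,0,-6],[0,0,0]],[[0,0,-6],[0,0,0]],[[0.1,0.3,-6],[0,0,0]],[[0.1,0.6,-6],[0,0,0]],[[0.2,0.9,-6],[0,0,0]],[[0.1,1.2,-6],[0,0,-0.5]],[[0.1,1.5,-6],[0,0,-1]],[[0.1,1.8,-6],[0,0,-1.5]],[[0.1,2,-6],[0,0,-2]],[[0.2,2.3,-6],[0,0,-2.5]],[[0.2,2.5,-6],[0,0,-3]],[[0.3,2.8,-6],[0,0,-3.5]],[[0.3,3,-6],[0,0,-4]],[[0.4,3.3,-6],[0,0,-4.5]],[[0.5,3.5,-6],[0,0,-5]]])

```text
time_s: 4.62
tcp_pos: [0.5488, -0.0921, 0.1021]
tool_rot: [-3.141, -0.001, -0.715]
wrist_force: [-1.8, -0.6, 1.6]
opening: 0.0002
```

Run:
```python
from bench import bot, optics
import cv2, numpy as np
s=bot.get_state(); print(s["tcp_pos"],s["tool_rot"],s["qpos"].round(2) if hasattr(s["qpos"],'round') else s["qpos"])
c=optics.capture("wrist"); cv2.imwrite("pics/w2.png",c["image"][:,:,::-1])
```

```text
[ 0.54880436 -0.09211954  0.10210977] [-3.14091834e+00 -8.12823127e-04 -7.15354243e-01] [-0.46  0.56  0.76  1.93 -0.51  0.85 -0.14]
```

View pics/w2.png

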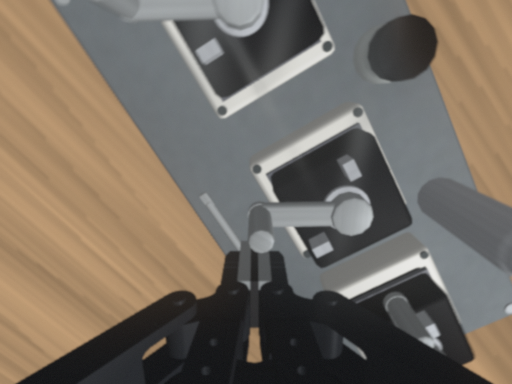

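The post (262,240) is against the fingertip and the lever is turning with about 2 N of force. I'll carry on to 90°.

Request:
arm_command(motion=[[[0.1,0.3,0],[0,0,-0.5]],[[0.2,0.5,0],[0,0,-1]],[[0.3,0.8,0],[0,0,-1.5]],[[0.4,1,0],[0,0,-2]],[[0.6,1.2,0],[0,0,-2.5]],[[0.8,1.4,0],[0,0,-3]],[[0.9,1.6,0],[0,0,-3.5]],[[1.1,1.8,0],[0,0,-4]],[[1.3,2,0],[0,0,-4.5]],[[1.5,2.2,0],[0,0,-5]],[[1.7,2.3,0],[0,0,-5.5]],[[1.9,2.5,0],[0,0,-6]],[[2.1,2.6,0],[0,0,-6.5]],[[2.4,2.7,0],[0,0,-7]],[[2.6,2.9,0],[0,0,-7.5]],[[2.9,3,0],[0,0,-8]],[[3.1,3,0],[0,0,-8.5]],[[3.4,3.1,0],[0,0,-9]],[[3.6,3.2,0],[0,0,-9.5]],[[3.8,3.2,0],[0,0,-9.8]]])

```text
time_s: 6.33
tcp_pos: [0.5864, -0.0595, 0.1015]
tool_rot: [3.141, 0.001, -1.74]
wrist_force: [-1.4, 2.0, 1.1]
opening: -0.0001
```

Run:
```python
from bench import bot, optics
import cv2, numpy as np
s=bot.get_state(); print(s["tcp_pos"],s["tool_rot"],s["qpos"].round(2),s["wrist_force"])
c=optics.capture("wrist"); cv2.imwrite("pics/w3.png",c["image"][:,:,::-1])
```

```text
[ 0.58640053 -0.05946244  0.10153332] [ 3.14098496e+00  8.71520158e-04 -1.73998064e+00] [-0.64  0.73  1.03  1.86 -0.74  1.   -1.02] [-1.42374789  1.98045057  1.08319323]
```

View pics/w3.png

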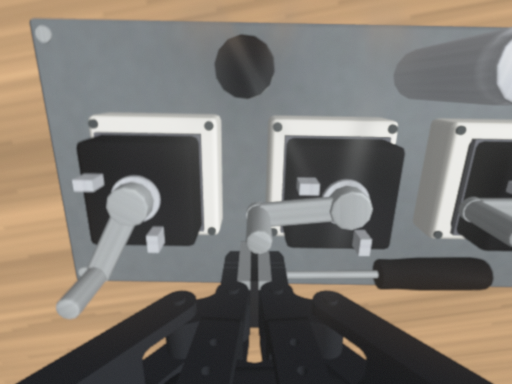

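Lever M is nearly parallel to the socket edge, with the stop block at (307,187) just ahead of it. I'll press on gently along dock +x and watch the force.

Request:
arm_command(motion=[[[0.1,0,0],[0,0,0]],[[0.2,0,0],[0,0,0]],[[0.3,-0.1,0],[0,0,0]],[[0.3,-0.1,0],[0,0,0]]])

```text
time_s: 6.72
tcp_pos: [0.5895, -0.0615, 0.1014]
tool_rot: [-3.141, 0.0, -1.738]
wrist_force: [-0.8, 0.8, 0.0]
opening: -0.0001
```

Request:
arm_command(motion=[[[0.1,0,0],[0,0,0]],[[0.2,0,0],[0,0,0]],[[0.3,-0.1,0],[0,0,0]],[[0.3,-0.1,0],[0,0,0]]])

```text
time_s: 7.05
tcp_pos: [0.5915, -0.0619, 0.1011]
tool_rot: [3.139, 0.001, -1.739]
wrist_force: [-4.6, 4.1, 3.0]
opening: -0.0
```

Run:
```python
from bench import bot, optics
import cv2, numpy as np
s=bot.get_state(); print(s["tcp_pos"],s["tool_rot"],s["wrist_force"])
c=optics.capture("wrist"); cv2.imwrite("pics/w4.png",c["image"][:,:,::-1])
```

```text
[ 0.5914681  -0.06190081  0.10112751] [ 3.13925480e+00  1.12846990e-03 -1.73912116e+00] [-4.56850981  4.06667246  3.02618733]
```

View pics/w4.png

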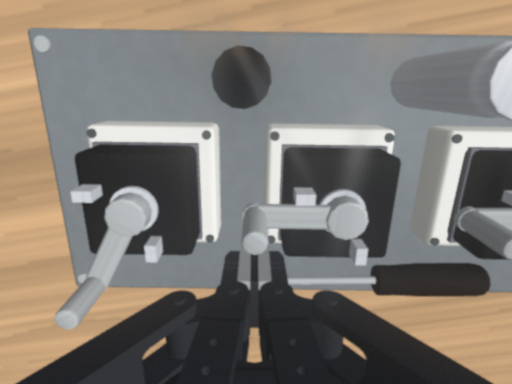

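Request:
arm_command(motion=[[[0.1,0,0],[0,0,0]],[[0.2,0,0],[0,0,0]],[[0.2,0,0],[0,0,0]]])

```text
time_s: 7.35
tcp_pos: [0.5919, -0.0618, 0.1009]
tool_rot: [3.136, 0.001, -1.74]
wrist_force: [-10.5, 4.1, 9.0]
opening: 0.0
```

Lever M is stalled against its stop: the force rose to 10 N with almost no further travel. I'll back off and lift, then work out the waypoints for lever L.

Run:
```python
from h import *
A=np.array([.617,.001]); p=np.array([.574,-.059])
tab(A,p,-99.7,[27.4],.029)
q=c(A,np.radians(27.4),.029).round(3);print(q)
tab(A,q,-38.1,[27.4]+list(range(30,94,3)))
```

```text
27.4 [-1.3, 6.7] 10.3
[0.561 0.008]
27.4 [0.8, 0.9] 0.0
30 [0.9, 1.1] -0.4
33 [1.0, 1.4] -0.9
36 [1.1, 1.6] -1.4
39 [1.2, 1.9] -1.9
42 [1.3, 2.1] -2.4
45 [1.5, 2.3] -2.9
48 [1.7, 2.5] -3.4
51 [1.8, 2.7] -3.9
54 [2.0, 2.9] -4.4
57 [2.2, 3.1] -4.9
60 [2.4, 3.3] -5.4
63 [2.6, 3.4] -5.9
66 [2.8, 3.6] -6.4
69 [3.1, 3.7] -6.9
72 [3.3, 3.8] -7.4
75 [3.5, 4.0] -7.9
78 [3.8, 4.1] -8.4
81 [4.0, 4.1] -8.9
84 [4.3, 4.2] -9.4
87 [4.6, 4.3] -9.9
90 [4.8, 4.3] -10.4
93 [5.1, 4.4] -10.9
```

Request:
arm_command(motion=[[[-0.3,0,0],[0,0,0]],[[-0.6,0.1,0],[0,0,0]],[[-1.3,0.2,0],[0,0,0]],[[-2,0.4,0],[0,0,0]],[[-2,0.4,1.5],[0,0,0]],[[-2,0.4,3.5],[0,0,0]],[[-2,0.4,6],[0,0,0]],[[-2,0.4,6],[0,0,0]]])

```text
time_s: 8.02
tcp_pos: [0.576, -0.0596, 0.1652]
tool_rot: [-3.136, 0.0, -1.74]
wrist_force: [0.4, 0.4, 0.6]
opening: 0.0001
```

Request:
arm_command(motion=[[[-0.1,0.6,0],[0,0,0.9]],[[-0.3,1.3,0],[0,0,1.9]],[[-0.4,2,0],[0,0,2.9]],[[-0.5,2.6,0],[0,0,3.9]],[[-0.7,3.3,0],[0,0,4.9]],[[-0.8,4,0],[0,0,5.9]],[[-0.9,4.6,0],[0,0,6.9]],[[-1,5.3,0],[0,0,7.9]],[[-1.2,6,0],[0,0,8.9]],[[-1.3,6.5,0],[0,0,9.8]],[[-1.3,6.7,0],[0,0,10.3]],[[-1.3,6.7,0],[0,0,10.3]],[[-1.3,6.7,0],[0,0,10.3]]])

```text
time_s: 9.1
tcp_pos: [0.5612, 0.0085, 0.1613]
tool_rot: [-3.141, -0.0, -0.663]
wrist_force: [0.3, -0.1, 0.4]
opening: 0.0001
```

Run:
```python
from bench import bot, optics
import cv2, numpy as np
s=bot.get_state(); print(s["tcp_pos"],s["tool_rot"],s["wrist_force"])
c=optics.capture("wrist"); cv2.imwrite("pics/w5.png",c["image"][:,:,::-1])
```

```text
[0.56115029 0.00854001 0.16130687] [-3.14119137e+00 -4.36569612e-05 -6.62610485e-01] [ 0.25562565 -0.13840769  0.41251101]
```

View pics/w5.png

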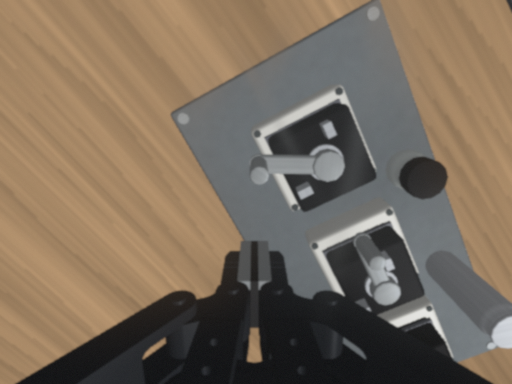

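The fingers are lined up in front of lever L's post at (260,172), with a clear gap. Lever M (370,255) is home against its stop block. Descending and pushing now.

Request:
arm_command(motion=[[[0,0,-2],[0,0,0]],[[0,0,-4],[0,0,0]],[[0,0,-5.5],[0,0,0]],[[0,0,-6],[0,0,0]],[[0,0,-6],[0,0,0]],[[0.3,0.3,-6],[0,0,0]],[[0.5,0.6,-6],[0,0,0]],[[0.8,0.9,-6],[0,0,0]],[[0.9,1.1,-6],[0,0,-0.4]],[[1,1.4,-6],[0,0,-0.9]],[[1.1,1.6,-6],[0,0,-1.4]],[[1.2,1.9,-6],[0,0,-1.9]],[[1.3,2.1,-6],[0,0,-2.4]],[[1.5,2.3,-6],[0,0,-2.9]],[[1.7,2.5,-6],[0,0,-3.4]],[[1.8,2.7,-6],[0,0,-3.9]],[[2,2.9,-6],[0,0,-4.4]],[[2.2,3.1,-6],[0,0,-4.9]],[[2.4,3.3,-6],[0,0,-5.4]]])

```text
time_s: 10.73
tcp_pos: [0.5859, 0.0419, 0.102]
tool_rot: [-3.141, -0.0, -1.229]
wrist_force: [-0.8, -1.1, -0.5]
opening: 0.0
```

Request:
arm_command(motion=[[[0.2,0.1,0],[0,0,-0.5]],[[0.4,0.3,0],[0,0,-1]],[[0.7,0.4,0],[0,0,-1.5]],[[0.9,0.5,0],[0,0,-2]],[[1.1,0.7,0],[0,0,-2.5]],[[1.4,0.8,0],[0,0,-3]],[[1.6,0.8,0],[0,0,-3.5]],[[1.9,0.9,0],[0,0,-4]],[[2.2,1,0],[0,0,-4.5]],[[2.4,1,0],[0,0,-5]],[[2.5,1,0],[0,0,-5]],[[2.6,1,0],[0,0,-5]],[[2.6,1,0],[0,0,-5]]])

```text
time_s: 11.82
tcp_pos: [0.6117, 0.0521, 0.1015]
tool_rot: [-3.141, 0.0, -1.748]
wrist_force: [-0.4, -0.1, 0.4]
opening: 0.0001
```

Run:
```python
from bench import bot, optics
import cv2, numpy as np
s=bot.get_state(); print(s["tcp_pos"],s["tool_rot"],s["wrist_force"])
c=optics.capture("wrist"); cv2.imwrite("pics/w6.png",c["image"][:,:,::-1])
```

```text
[0.61167104 0.05209622 0.10154969] [-3.14139347e+00  3.84992519e-04 -1.74750125e+00] [-0.43569223 -0.07854238  0.41072062]
```

View pics/w6.png

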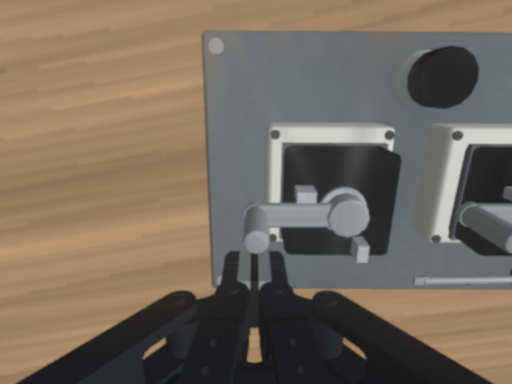

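Request:
arm_command(motion=[[[0.1,0,0],[0,0,0]],[[0.2,0,0],[0,0,0]],[[0.3,-0.1,0],[0,0,0]],[[0.4,-0.1,0],[0,0,0]],[[0.4,-0.1,0],[0,0,0]]])

```text
time_s: 12.28
tcp_pos: [0.6129, 0.0516, 0.1011]
tool_rot: [3.136, 0.002, -1.749]
wrist_force: [-11.2, 4.3, 9.8]
opening: -0.0001
```

Lever L is stalled at its stop too, with the same force pattern as M. I'll back off and lift clear.

Request:
arm_command(motion=[[[-0.3,0,0],[0,0,0]],[[-0.6,0.1,0],[0,0,0]],[[-1.3,0.2,0],[0,0,0]],[[-2,0.4,0],[0,0,0]],[[-2.2,0.4,1.5],[0,0,0]],[[-2.2,0.4,4],[0,0,0]],[[-3,1,7],[0,0,0]],[[-5,3,10],[0,0,0]],[[-7,6,12],[0,0,0]],[[-9,9,13],[0,0,0]],[[-11,12,13],[0,0,0]],[[-13,15,13],[0,0,0]],[[-14,17,13],[0,0,0]],[[-15,18,13],[0,0,0]],[[-15,18,13],[0,0,0]],[[-15,18,13],[0,0,0]]])

```text
time_s: 13.62
tcp_pos: [0.4651, 0.2309, 0.2321]
tool_rot: [-3.141, 0.001, -1.748]
wrist_force: [0.9, 0.1, 0.7]
opening: -0.0001
```

Run:
```python
from bench import bot, optics
import cv2, numpy as np
from h import *
s=bot.get_state(); print(s["time_s"],s["tcp_pos"],s["joint_vel"],s["wrist_force"])
c=optics.capture("top"); im=c["image"][:,:,::-1]; np.savez("top1.npz",**c)
u0,v0,u1,v1=205,115,360,210
o=np.load("top0.npz")
z=np.vstack([cv2.resize(x[v0:v1,u0:u1],None,fx=3,fy=3,interpolation=cv2.INTER_CUBIC) for x in (o["image"][:,:,::-1],im)])
cv2.imwrite("pics/top1.png",z)
d=c["depth"];K=c["mtx"];T=c["extrinsics"]
vv,uu=np.mgrid[v0:v1,u0:u1]; dd=d[v0:v1,u0:u1]
p=np.stack([(uu-K[0,2])/K[0,0]*dd,(vv-K[1,2])/K[1,1]*dd,dd],-1)@T[:3,:3].T+T[:3,3]; h=p[...,2]
n,l,st,ce=cv2.connectedComponentsWithStats(((h>.105)&(h<.14)).astype(np.uint8))
ax=dict(L=(.616,.0014),M=(.5939,-.1106),R=(.5742,-.2231))
for i in range(1,n):
    q=ray(c,*(ce[i]+[u0,v0]),.119)[:2]
    k=min(ax,key=lambda k:np.linalg.norm(q-np.array(ax[k]))); r=q-np.array(ax[k])
    print(k,st[i,4],q.round(4),"r",np.linalg.norm(r).round(4),"phi",np.arctan2(r@ey,-r@ex).round(3))
m=(h>.06)&(h<.0815); print("plug top heights",[np.median(p[m&(np.hypot(p[...,0]-a[0],p[...,1]-a[1])<.045)][:,2]).round(4) for a in ax.values()])
```

```text
13.6167 [0.46509822 0.23092788 0.23209243] [ 0.04076981  0.00673605  0.01466324 -0.00100339 -0.00042011 -0.00637636
  0.01172318] [0.89950309 0.13977036 0.68621798]
R 86 [ 0.652 -0.181] r 0.0885 phi 2.459
L 15 [0.6243 0.0471] r 0.0464 phi 1.564
M 16 [ 0.6037 -0.0645] r 0.0471 phi 1.594
R 16 [ 0.5829 -0.1771] r 0.0468 phi 1.571
plug top heights [np.float64(0.077), np.float64(0.0766), np.float64(0.0769)]
```

View pics/top1.png

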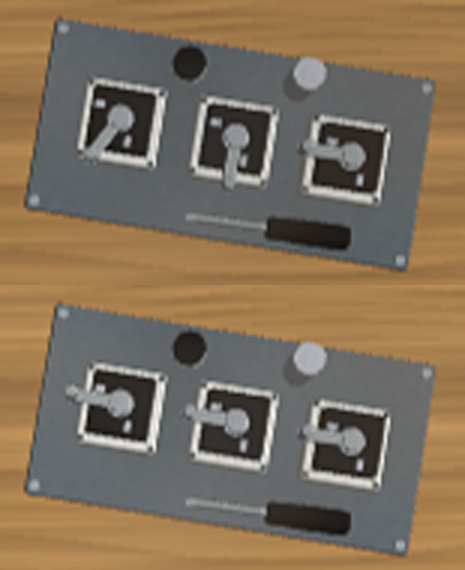

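All three levers now point the same way (1.56, 1.59 and 1.57 rad). The plugs read seated, with tops at about 77 mm, and the can, jar and screwdriver haven't moved. The arm is clear, so I'm handing in.

Run:
```python
from bench import job
print(job.close_job())
```

```text
the job is handed in; nothing more can be done
None
```

Both open levers are now home against their stops. With the gripper shut, I pushed the middle post and then the left one clockwise with the fingertips until each lever stalled at about 11–12 N sideways force. I then backed off, lifted clear and handed the job in at about 13.7 s.

- **Levers:** the last top picture gives 1.56 rad (left), 1.59 rad (middle) and 1.57 rad for the right-hand lever, which started locked and was not touched. The middle figure is slightly past the 1.571 stop, which is within the camera's measuring error.
- **Plugs:** all three tops read 77 mm against the nominal 78 mm, so they are seated.
- **Loose things:** the can, jar and screwdriver look unmoved in the before/after pictures. I did not measure the probe, brush, fan or board module afterwards, but the arm never worked near them.

No check failed. Measured post radii came out about 1 mm short of the stated 48 mm, within the calibration error.

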